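# Put the wooden salt box together in its holder

## Task

Take the small wooden bin out of its stall, where only its short ends can be reached, and stand it on the dark slate slab; let go, take it again across its long sides, where the holder leaves room for the fingers, and lower it into the holder's pocket. Then lower the open wooden frame onto the bin and the lid onto the frame, all square in the pocket, each held until it is down and then let go. Leave the jar, bowl and mortar where they stand.

Things in the scene. Friction and masses are not known exactly. Their poses are not given: they have to be found in the camera images.
- bin: Bottom part of the salt box: open-topped pale wooden box, 64 (x) x 46 (y) x 32 (z) mm, walls 6 mm, about 110 g. Origin at the centre of its underside, z up. Starts in the stall with its x along the stall's x.
- frame: Middle part: flat pale wooden rectangular ring with an open window, 64 (x) x 46 (y) x 14 (z) mm, bars 10 mm wide, about 50 g. Origin at the centre of its underside, z up. Starts lying flat on the counter to the robot's right.
- lid: Top part: pale wooden plate 64 (x) x 46 (y) x 10 (z) mm with a wooden bar grip centred on top, 34 mm long (along x), 16 mm wide (y), 18 mm high, so 28 mm high in all; about 60 g. Origin at the centre of its underside, z up. Starts lying flat, grip up, on the counter to the robot's right.
- holder: Fixed wooden holder: base 90 (x) x 68 (y) x 8 mm, on it a pocket 68 (x) x 50 (y) mm. Solid 8 mm walls close both x ends. On the y sides only 10 mm long, 6 mm thick returns stand at the corners: a gap 48 mm wide in each long side is open for fingers. Walls are straight to 60 mm above the counter, then flare outward 30 degrees to 70 mm. Origin: centre of its underside, z up.
- pocket (a point): Centre of the pocket's floor, 8 mm above the holder's origin; axes as the holder's. Seated, the undersides of bin, frame and lid are 0, 32 and 46 mm above this point (8, 40 and 54 mm above the counter), and the lid's grip ends 74 mm above it.
- stall: Fixed wooden stall: base 56 (x) x 74 (y) x 8 mm with two upright cheeks, 44 mm long (x), 9 mm thick and 38 mm high above the counter, 52 mm apart inside. The bin stands on the base between them, so that its long (y) sides are hidden and its ends stick out 10 mm past the cheeks at +x and -x. Origin at the centre of its underside.
- slab: Fixed dark slate slab, 140 (x) x 120 (y) x 12 (z) mm, on the counter between stall and holder. Origin at the centre of its underside; its top is 12 mm higher.
- jar: Bystander: amber glass jar with a wooden cap, 60 mm across, 90 mm high; origin at the centre of its underside. Leave alone.
- bowl: Bystander: black bowl 110 mm across, 50 mm high; origin at the centre of its underside. Leave alone.
- mortar: Bystander: marble mortar (cup), 72 mm across, 60 mm high; origin at the centre of its underside. Leave alone.

How it is judged:
By the outcome, as a careful person would: the job done as asked, in the order asked, and still so for the second after the job is handed in, with the robot touching nothing.
It also fails if it takes over 72 s, if anything falls off the work surface, if the arm or the gripper's body presses on something with over 40 N, if the wrist force passes 120 N, or if a joint passes its speed limit or range.

## Robot

A 6-joint arm with a two-finger parallel gripper is mounted at the origin on the work surface. World frame = base frame: x ahead of the robot, y to its left, z up, the work surface at z = 0. Lengths are in m, angles in degrees, forces in N, time in s.
With the tool pointing down it reaches from about 0.375 to 0.9 m from the base axis. Payload 3.1 kg.
Tool frame: the origin (TCP) lies at the very end of the fingers, on their centre line; the grasp point (between the pads) lies 19 mm behind it; z points along the fingers, y is the line along which they close (so a half turn about z gives the same grasp; the last joint's range is limited). The gripper opens to 87 mm and grips with 3 to 60 N. Pads are 19 mm wide; open, the fingers measure 117 mm over their backs; the gripper's body (75 mm by 190 mm) begins 51 mm behind the grasp point.
Start: joints at [64.773, 30.224, 82.088, -0, 67.689, -10.227], TCP at [0.162, 0.604, 0.223] pointing down, gripper open.
Joint ranges: [-176.69, 176.69], [-43.24, 126.21], [12.49, 139.97], [-82, 262], [0, 151.66], [-163.58, 163.58]. Speed limits (degrees/s): [159.86, 159.86, 180, 180, 180, 180].

## Interface

Orientations are given as a 3x3 rotation matrix whose columns are the frame's x, y, z axes.
In Python, from rig import readout, viewer, ticket gives the robot as it stands.
- The arm moves only by the tool send_rows, never from a script. Its argument "moves" is a list of rows, each a list of 6 numbers: the shift along the tool's x, y, z in units of 250 mm (1.0 is 250 mm), then the turn, a rotation vector about the tool's x, y, z in units of 90 degrees (1.0 is 90 degrees). A call has 1 to 12 rows; each row is the pose to reach, as a shift and turn from the pose commanded when the call began, along the tool's axes at that moment; what a row does not reach only later rows make up. A row lasts 1/10 s, in which the tool goes at most 50 mm and 8.59 degrees, less where a joint would pass 70% of its speed; a pose out of reach is approached as far as the arm can. A call with a number of a shift or a turn outside -1 to 1 is refused whole. A call with a gripper value outside its range is refused whole. "grip" is the opening, from 0 (shut) to 1 (fully open), set as the call begins (left out, the last holds). The fingers move at their own pace and stop on an object; the grip force is fixed at half the most. Time passes only in rows, so rows that repeat a pose let the fingers close. It gives the time, the measured TCP pose, the force, the opening and the grip force at its end, in the units of the state.
- readout.read_state(): the state, without advancing time (a new reading comes with each control period).
- viewer.capture(name): name is "side" or "top" or "wrist"; returns (picture, depth): 384x512x3 uint8, red, green, blue; 384x512 float32, m along the optical axis (not along the pixel's ray), 0 where there is no reading.
- viewer.camera_info(name): a dict with "fx", "fy", "cx", "cy" (pixels), "R" (3x3) and "t" (3): a world point X has camera coordinates R X + t; the wrist camera has in their place "tool_from_camera" (4x4, takes a point from camera to tool coordinates, whose origin is the TCP and whose axes are the flange's). Camera axes: x right, y down, z forward; pixel columns grow to the right and rows downward; lengths in m; the calibration is good to about 2 mm. A picture is of the moment at which its call begins: read the wrist's pose just before it. camera_info takes no time and is no camera call.
- ticket.hand_in(): hands the job in; it is judged then, once.
The state is a dict: "time_s": time; "joint_positions": joint angles; "qvel": joint speeds; "tau": joint torques, N m; "position": TCP position; "tcp_rot": TCP orientation; "force": force on the tool from outside, world axes, zero at the start; "moment": the same for the moment, N m; "opening": opening from 0.0 (shut) to 1.0 (fully open); "grasp_force": force on a finger pad.
Only numpy, scipy, OpenCV 4.12 (cv2) and the standard library are available. Lean on these libraries where they do the work, as an engineer would, in place of code of your own. Each camera call takes 0.05 s, during which the arm holds its last target. There are 200 camera calls.

## Working session

There is one attempt and no reset: what is moved stays moved. The work goes in short steps, Python scripts to look and compute and a tool call to move; the robot and the scene stay as the last step left them, time stands still between calls to the robot, and variables do not carry over. Pictures are saved under pics/ and viewed, at most 10 in all, crops included, and the job is handed in when it is done.

Besides the shell and the picture viewer there is one more tool, called after "Emit:" as name(argument=value, ...), one argument or row to a line, values as JSON. send_rows: Moves the arm, as the interface text tells. Shifts and turns lie within -1 to 1; 1 stands for 250 mm of shift or 90 degrees of turn. Its arguments: {"type":"object","properties":{"moves":{"type":"array"},"grip":{"type":"number"}},"required":["moves"]}

```bash
ls; mkdir -p pics; python3 - <<'E'
from rig import readout, viewer
import cv2,numpy as np
s=readout.read_state();print(s['time_s'],s['position'],np.round(s['tcp_rot'],3).tolist())
for n in ['side','top','wrist']:
    p,d=viewer.capture(n);cv2.imwrite(f'pics/{n}0.png',p[:,:,::-1]);np.savez(f'{n}0.npz',p=p,d=d)
    print(n,viewer.camera_info(n))
E
```

```text
pics
0.0 [0.16140847 0.60302197 0.22156035] [[-0.966, 0.259, -0.001], [0.259, 0.966, -0.002], [0.0, -0.002, -1.0]]
side {'fx': 366.8470542920054, 'fy': 366.8470542920054, 'cx': 255.94120267840594, 'cy': 189.12476542862132, 'R': array([[-0.89841926, -0.43906658,  0.00796041],
       [-0.25761023,  0.512269  , -0.81927861],
       [ 0.35563999, -0.73810636, -0.57334038]]), 't': array([0.52852543, 0.19174613, 0.75435735])}
top {'fx': 472.0058755418982, 'fy': 472.0058755418982, 'cx': 257.9459509515841, 'cy': 193.0927341112492, 'R': array([[-1.80078301e-02, -9.99829242e-01, -4.14782532e-03],
       [-9.84444690e-01,  1.84555836e-02, -1.74722763e-01],
       [ 1.74769478e-01,  9.36926789e-04, -9.84608933e-01]]), 't': array([-0.00762841,  0.60033875,  1.25621145])}
wrist {'fx': 298.60976494837666, 'fy': 298.60976494837666, 'cx': 254.0615409995952, 'cy': 195.05246755843405, 'tool_from_camera': array([[-2.03132536e-04, -9.61982343e-01, -2.73111573e-01,
         7.34771698e-02],
       [ 9.99999691e-01, -4.02667974e-04,  6.74548521e-04,
        -2.29551213e-04],
       [-7.58877050e-04, -2.73111351e-01,  9.61982128e-01,
        -1.63006139e-01],
       [ 0.00000000e+00,  0.00000000e+00,  0.00000000e+00,
         1.00000000e+00]])}
```

View pics/top0.png

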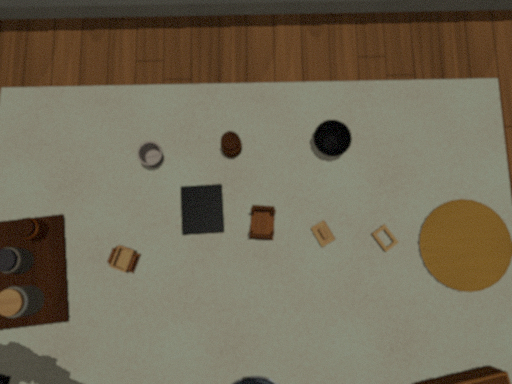

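View pics/side0.png

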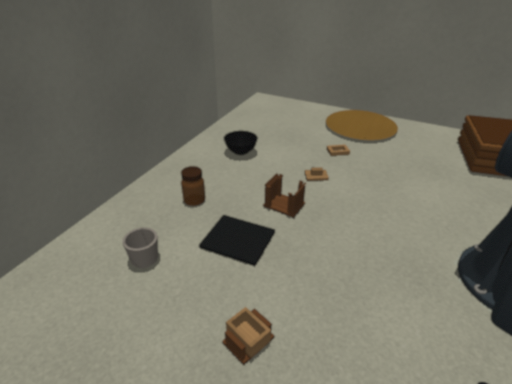

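The top view shows the stall with the bin at about (123,258), slab (202,209), holder (262,222), lid (323,233) and frame (385,237). The mortar is at (151,154), jar (231,144) and bowl (332,138). The side view agrees, with the bin in its stall nearest the camera. Next, rough positions from these.

```bash
cat > h.py <<'E'
import numpy as np,cv2
from rig import readout,viewer
from scipy.spatial.transform import Rotation as Ro
def cam(n,s=None):
    """world->camera intrinsics K, R, t"""
    c=viewer.camera_info(n);K=np.array([[c['fx'],0,c['cx']],[0,c['fy'],c['cy']],[0,0,1]])
    if n!='wrist': return K,c['R'],c['t']
    T=np.eye(4);T[:3,:3]=s['tcp_rot'];T[:3,3]=s['position']
    W=np.linalg.inv(T@c['tool_from_camera']);return K,W[:3,:3],W[:3,3]
def onplane(k,uv,z):
    K,R,t=k;uv=np.atleast_2d(uv).astype(float)
    r=(R.T@np.linalg.inv(K)@np.c_[uv,np.ones(len(uv))].T).T;c=-R.T@t
    return c+r*((z-c[2])/r[:,2])[:,None]
def cloud(k,d):
    K,R,t=k;v,u=np.mgrid[:d.shape[0],:d.shape[1]]
    p=np.stack([(u-K[0,2])/K[0,0]*d,(v-K[1,2])/K[1,1]*d,d],-1);return (p-t)@R
def proj(k,X):
    K,R,t=k;q=(K@(R@np.atleast_2d(X).T+t[:,None])).T;return q[:,:2]/q[:,2:]
def snap(tag):
    s=readout.read_state();p,d=viewer.capture('wrist');cv2.imwrite(f'pics/{tag}.png',p[:,:,::-1])
    np.savez(f'{tag}.npz',p=p,d=d,pos=s['position'],rot=s['tcp_rot']);return s
def load(tag):
    f=np.load(tag+'.npz');return cam('wrist',dict(position=f['pos'],tcp_rot=f['rot'])),f['p'],f['d']
def go(x,y,z,yaw):
    """shift/turn in send_rows units to TCP x,y,z pointing down with closing line (tool y) at yaw deg from world x"""
    s=readout.read_state();R=s['tcp_rot'];best=None
    for a in(yaw,yaw+180):
        c,q=np.cos(np.radians(a)),np.sin(np.radians(a));G=np.array([[q,c,0],[-c,q,0],[0,0,-1]])
        w=Ro.from_matrix(R.T@G).as_rotvec(degrees=True)
        if best is None or np.linalg.norm(w)<np.linalg.norm(best):best=w
    return np.round(np.r_[R.T@(np.array([x,y,z])-s['position'])/.25,best/90],4).tolist()
E
python3 - <<'E'
from h import *
k=cam('top')
for n,uv,z in [('stall',(123,258),.035),('slab',(202,209),.012),('holder',(262,222),.03),('lid',(323,233),.01),('frame',(385,237),.014),('mortar',(151,154),.06),('jar',(231,144),.09),('bowl',(332,138),.05)]: print(n,onplane(k,uv,z).round(3))
d=np.load('top0.npz')['d'];c=cloud(k,d)
for u,v in [(123,250),(202,209),(323,233)]: print(c[v,u].round(3))
E
```

```text
stall [[0.429 0.355 0.035]]
slab [[0.564 0.141 0.012]]
holder [[ 0.522 -0.028  0.03 ]]
lid [[ 0.49 -0.2   0.01]]
frame [[ 0.475 -0.373  0.014]]
mortar [[0.716 0.279 0.06 ]]
jar [[0.732 0.053 0.09 ]]
bowl [[ 0.755 -0.232  0.05 ]]
[0.452 0.362 0.015]
[0.564 0.141 0.015]
[ 0.488 -0.198  0.027]
```

```bash
python3 -c "
from h import *
print(go(.43,.355,.2,160))"
```

```text
Traceback (most recent call last):
  File "h.py", line 29, in go
    w=Ro.from_matrix(R.T@G).as_rotvec(degrees=True)
      ~~~~~~~~~~~~~~^^^^^^^
  File "scipy/spatial/transform/_rotation.pyx", line 1143, in scipy.spatial.transform._rotation.Rotation.from_matrix
ValueError: Non-positive determinant (left-handed or null coordinate frame) in rotation matrix 0: [[-8.71550551e-02  9.96194716e-01 -2.88455181e-04]
 [ 9.96193418e-01  8.71554091e-02  1.61505191e-03]
 [-1.63404661e-03  1.46597214e-04  9.99998654e-01]].
```

```bash
sed -i 's/G=np.array(.*$/G=np.array([[-q,c,0],[c,q,0],[0,0,-1]])/' h.py; python3 -c "
from h import *
print(go(.43,.355,.2,160))"
```

```text
[-1.2944, -0.6809, 0.0879, -0.0007, -0.0009, -0.9444]
```

Emit:
send_rows(
  moves=[
    [-0.97,-0.51,0.07,0,0,-0.94],
    [-0.97,-0.51,0.07,0,0,-0.94],
    [-0.97,-0.51,0.07,0,0,-0.94],
    [-0.97,-0.51,0.07,0,0,-0.94],
    [-0.97,-0.51,0.07,0,0,-0.94],
    [-0.97,-0.51,0.07,0,0,-0.94],
    [-0.97,-0.51,0.07,0,0,-0.94],
    [-0.97,-0.51,0.07,0,0,-0.94],
    [-0.97,-0.51,0.07,0,0,-0.94],
    [-0.97,-0.51,0.07,0,0,-0.94],
    [-0.97,-0.51,0.07,0,0,-0.94],
  ],
  grip=1.0,
)

```text
time_s: 1.25
position: [0.3629, 0.4175, 0.2048]
tcp_rot: [[-0.346, -0.938, -0.001], [-0.938, 0.346, -0.0], [0.001, 0.0, -1.0]]
force: [-0.4, 0.8, -0.1]
opening: 1.0
grasp_force: 0.0
```

```bash
python3 -c "
from h import *
print(readout.read_state()['position'],go(.43,.355,.2,160))"
```

```text
[0.36288499 0.41753689 0.20477306] [0.1419, -0.3384, 0.0191, 0.0002, -0.0004, -0.0025]
```

Emit:
send_rows(
  moves=[
    [0.14,-0.34,0.02,0,0,0],
    [0.14,-0.34,0.02,0,0,0],
    [0.14,-0.34,0.02,0,0,0],
    [0.14,-0.34,0.02,0,0,0],
  ],
)

```text
time_s: 1.65
position: [0.4307, 0.3546, 0.1997]
tcp_rot: [[-0.351, -0.936, -0.001], [-0.936, 0.351, -0.0], [0.001, 0.001, -1.0]]
force: [-0.8, 0.6, -0.7]
opening: 1.004
grasp_force: 0.0
```

```bash
python3 -c "
from h import *
s=snap('w1');print(s['position'],s['qvel'])
k,p,d=load('w1')
print(proj(k,[.43,.355,.03]))
u,v=proj(k,[.43,.355,.03])[0].astype(int)
c=cloud(k,d);z=c[...,2]
print(v-80,u-100,(z[v-70:v+70:14,u-80:u+80:10]*1000).astype(int))
cv2.imwrite('pics/w1c.png',cv2.resize(p[max(0,v-75):v+75,u-100:u+100,::-1],None,fx=4,fy=4,interpolation=cv2.INTER_CUBIC))
print(max(0,v-75),u-100)
"
```

```text
[0.43072356 0.35458252 0.19965375] [ 2.12209466 -0.43202328  0.71054768  0.31441345  0.34634475  0.01759367]
[[255.80746889 178.5732919 ]]
98 155 [[  0   1   0   1   0   0   1   1   0   0   0   1   0   0   0   0]
 [  0   0   2   2   1   0   1   1   1   1   0   1   0   1   1   3]
 [  0   0   0   1   1   0   2   0   0   0   1   0   0   0   1   2]
 [  0   0   1   1   1   1   9  31  32  32  33   0   0   1   1   0]
 [  1   0   1   2   1   2  40  40  41  41  42  41   0   0   0   0]
 [  0   0   1   0   0   1  15  14  14  14  14  40   0   2   0   1]
 [  1   0   0   1   0   1  21  20  20  20  19  40   1   1   1   0]
 [  0   0   2   1   1   0   0  38  39  39  39   1   0   0   1   2]
 [  0   1   0   0   1   1   2   0   1   1   0   0   1   1   1   0]
 [210   1   1   0   1   2   2   0   2   1   0   1   1   0   1   1]]
103 155
```

View pics/w1c.png

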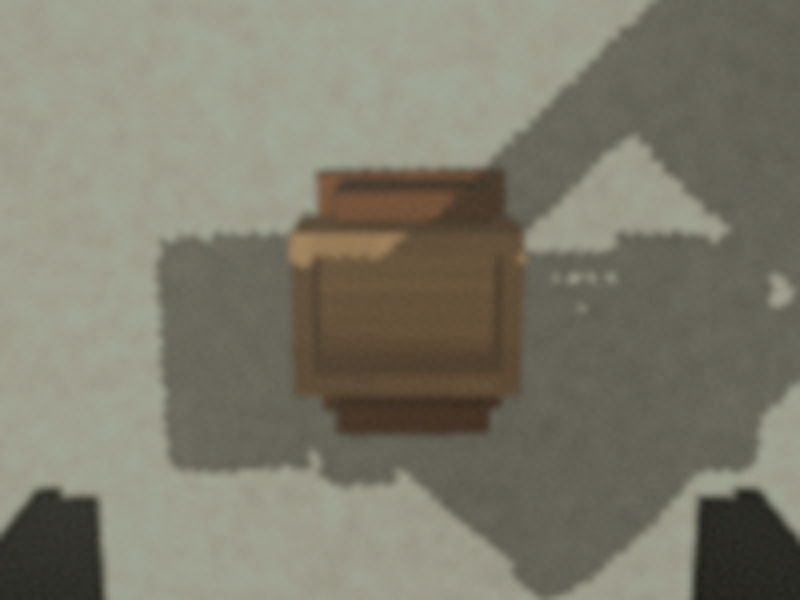

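The crop shows the bin rim as a near-square rectangle. Its corners in crop pixels are (290,233), (523,233), (520,396) and (295,396), and depth puts the rim at about 40 mm.

```bash
cat >> h.py <<'E'
def rect(tag,crop,off,z,f=4):
    """centre, side lengths and yaw (of the tool-y-like sides) from 4 corners TL,TR,BR,BL read in an enlarged crop"""
    k,p,d=load(tag);X=onplane(k,(np.array(crop)+.5)/f-.5+off,z)[:,:2]
    a=(X[1]-X[0]+X[2]-X[3])/2;b=(X[3]-X[0]+X[2]-X[1])/2
    yw=lambda q:np.degrees(np.arctan2(q[1],q[0])).round(1)
    print(tag,'c',X.mean(0).round(4),'len',(np.hypot(*a)*1e3).round(1),(np.hypot(*b)*1e3).round(1),'yaw',yw(a),yw(b));return X.mean(0)
E
python3 - <<'E'
from h import *
c=rect('w1',[(290,233),(523,233),(520,396),(295,396)],(155,103),.040)
k,p,d=load('w1');z=cloud(k,d);m=(z[...,2]>.0385)&(z[...,2]<.0415)&(np.hypot(*(z[...,:2]-c).transpose(2,0,1))<.05)
q=z[m][:,:2].astype(np.float32);print(cv2.minAreaRect(q*1000),np.median(z[m][:,2]))
ct=cloud(cam('top'),np.load('top0.npz')['d']);n=(np.hypot(*(ct[...,:2]-c).transpose(2,0,1))<.04)
print('top-view heights',np.percentile(ct[n][:,2],[50,80,95]).round(3))
print(go(*c,.06,160),readout.read_state()['time_s'])
E
```

```text
w1 c [0.4299 0.3564] len 63.5 46.4 yaw 159.4 69.9
((429.7043151855469, 356.9501953125), (68.7576675415039, 64.04634857177734), 69.43231201171875) 0.04025555618934476
top-view heights [0.024 0.039 0.043]
[-0.0047, 0.0012, 0.5589, 0.0008, -0.0004, -0.005] 1.7
```

Emit:
send_rows(
  moves=[
    [-0.005,0.001,0.2,0,0,-0.005],
    [-0.005,0.001,0.4,0,0,-0.005],
    [-0.005,0.001,0.55,0,0,-0.005],
    [-0.005,0.001,0.65,0,0,-0.005],
    [-0.005,0.001,0.71,0,0,-0.005],
    [-0.005,0.001,0.74,0,0,-0.005],
    [-0.005,0.001,0.74,0,0,-0.005],
  ],
)

```text
time_s: 2.4
position: [0.4293, 0.3571, 0.0143]
tcp_rot: [[-0.34, -0.94, -0.002], [-0.94, 0.34, -0.001], [0.001, 0.001, -1.0]]
force: [0.0, -0.1, 0.0]
opening: 0.998
grasp_force: 0.0
```

Emit:
send_rows(
  moves=[
    [0,0,0,0,0,0],
    [0,0,0,0,0,0],
    [0,0,0,0,0,0],
    [0,0,0,0,0,0],
    [0,0,0,0,0,0],
    [0,0,0,0,0,0],
    [0,0,0,0,0,0],
  ],
  grip=0,
)

```text
time_s: 3.1
position: [0.4307, 0.3568, 0.0158]
tcp_rot: [[-0.341, -0.94, 0.0], [-0.94, 0.341, 0.001], [-0.001, -0.0, -1.0]]
force: [-1.7, -0.0, 6.4]
opening: 0.735
grasp_force: 30.0
```

Emit:
send_rows(
  moves=[
    [0,0,-0.06,0,0,0],
    [0,0,-0.15,0,0,0],
    [0,0,-0.3,0,0,0],
    [0,0,-0.45,0,0,0],
    [0,0,-0.45,0,0,0],
  ],
)

```text
time_s: 3.6
position: [0.4339, 0.3583, 0.1322]
tcp_rot: [[-0.341, -0.94, 0.01], [-0.94, 0.341, 0.005], [-0.008, -0.007, -1.0]]
force: [0.9, 1.1, -1.0]
opening: 0.737
grasp_force: 30.0
```

```bash
python3 -c "
from h import *
print(readout.read_state()['position'],go(.564,.141,.128,160))"
```

```text
[0.43392591 0.3583027  0.13217981] [0.6398, -0.7854, 0.0175, -0.0047, 0.005, 0.0007]
```

Emit:
send_rows(
  moves=[
    [0.12,-0.15,0,0,0,0],
    [0.25,-0.3,0,0,0,0],
    [0.38,-0.46,0,0,0,0],
    [0.5,-0.62,0,0,0,0],
    [0.6,-0.74,0,0,0,0],
    [0.64,-0.785,0,0,0,0],
    [0.64,-0.785,0,0,0,0],
    [0.64,-0.785,0,0,0,0],
  ],
)

```text
time_s: 4.4
position: [0.559, 0.1398, 0.1267]
tcp_rot: [[-0.342, -0.94, -0.003], [-0.94, 0.342, 0.001], [0.0, 0.003, -1.0]]
force: [0.4, 0.6, -1.9]
opening: 0.731
grasp_force: 30.0
```

```bash
python3 -c "
from h import *
s=snap('w2');print(s['position'],s['force'],s['tcp_rot'].round(3).tolist())
k,p,d=load('w2');c=cloud(k,d)
ct=cloud(cam('top'),np.load('top0.npz')['d'])
for n,a in (('wrist',c),('top0',ct)):
  for x,y in [(.564,.1),(.52,.14),(.6,.14),(.564,.18),(.45,.1)]:
    m=np.hypot(a[...,0]-x,a[...,1]-y)<.008
    print(n,x,y,m.sum(),np.median(a[m][:,2]).round(4) if m.any() else '')
t=np.load('top0.npz')['p'];K=cam('top')
m=(t.sum(2)<90)&(np.hypot(ct[...,0]-.564,ct[...,1]-.141)<.11);print(cv2.minAreaRect((ct[m][:,:2]*1000).astype(np.float32)))
cv2.imwrite('pics/w2.png',p[:,:,::-1])
"
```

```text
[0.55899527 0.1397946  0.12669765] [ 0.41692838  0.64370596 -1.92961556] [[-0.342, -0.94, -0.003], [-0.94, 0.342, 0.001], [0.0, 0.003, -1.0]]
wrist 0.564 0.1 1301 0.2135
wrist 0.52 0.14 1783 0.1888
wrist 0.6 0.14 230 0.1768
wrist 0.564 0.18 0 
wrist 0.45 0.1 238 0.0009
top0 0.564 0.1 26 0.0121
top0 0.52 0.14 26 0.0113
top0 0.6 0.14 25 0.0118
top0 0.564 0.18 25 0.0128
top0 0.45 0.1 25 0.0006
((564.7432861328125, 142.16917419433594), (131.77410888671875, 110.34249877929688), 2.9380147457122803)
```

View pics/w2.png

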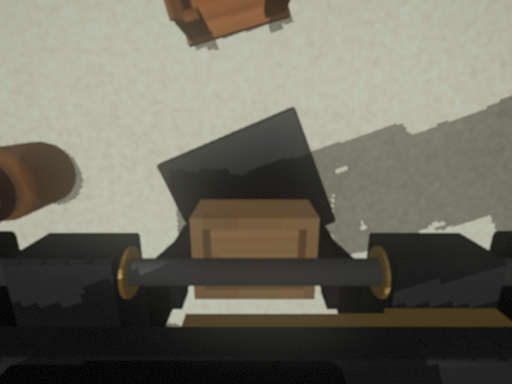

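Slab top measures 12 mm and the bin is held square at (190–320, 200). Lowering it now.

Emit:
send_rows(
  moves=[
    [0,0,0.15,0,0,0],
    [0,0,0.28,0,0,0],
    [0,0,0.36,0,0,0],
    [0,0,0.39,0,0,0],
    [0,0,0.405,0,0,0],
    [0,0,0.412,0,0,0],
    [0,0,0.417,0,0,0],
    [0,0,0.42,0,0,0],
    [0,0,0.42,0,0,0],
  ],
)

```text
time_s: 5.35
position: [0.561, 0.1392, 0.0232]
tcp_rot: [[-0.341, -0.94, 0.001], [-0.94, 0.341, 0.0], [-0.0, -0.001, -1.0]]
force: [0.2, -0.1, -0.6]
opening: 0.735
grasp_force: 30.0
```

Emit:
send_rows(
  moves=[
    [0,0,0.005,0,0,0],
    [0,0,0.008,0,0,0],
    [0,0,0.011,0,0,0],
    [0,0,0.014,0,0,0],
    [0,0,0.014,0,0,0],
  ],
)

```text
time_s: 5.85
position: [0.5605, 0.1392, 0.0198]
tcp_rot: [[-0.341, -0.94, 0.0], [-0.94, 0.341, -0.0], [0.0, -0.0, -1.0]]
force: [-1.8, 0.6, 5.5]
opening: 0.734
grasp_force: 30.0
```

Emit:
send_rows(
  moves=[
    [0,0,0,0,0,0],
    [0,0,0,0,0,0],
    [0,0,0,0,0,0],
    [0,0,0,0,0,0],
  ],
  grip=1.0,
)

```text
time_s: 6.25
position: [0.5605, 0.1393, 0.0189]
tcp_rot: [[-0.341, -0.94, -0.0], [-0.94, 0.341, 0.0], [0.0, 0.0, -1.0]]
force: [0.2, -1.2, -0.3]
opening: 0.97
grasp_force: 0.0
```

Emit:
send_rows(
  moves=[
    [0,0,-0.1,0,0,0],
    [0,0,-0.3,0,0,0],
    [0,0,-0.5,0,0,0],
    [0,0,-0.7,0,0,0],
    [0,0,-0.72,0,0,0],
    [0,0,-0.72,0,0,0],
  ],
)

```text
time_s: 6.85
position: [0.5616, 0.1394, 0.201]
tcp_rot: [[-0.341, -0.94, 0.005], [-0.94, 0.341, 0.0], [-0.002, -0.004, -1.0]]
force: [-0.2, -0.2, -0.4]
opening: 1.0
grasp_force: 0.0
```

```bash
python3 -c "
from h import *
s=snap('w3');print(s['position'],s['time_s'])
k,p,d=load('w3')
c=np.array([.5605,.1392]);z=cloud(k,d);m=(z[...,2]>.0415)&(z[...,2]<.047)&(np.hypot(*(z[...,:2]-c).transpose(2,0,1))<.05)
q=z[m][:,:2].astype(np.float32);print(cv2.minAreaRect(q*1000),np.median(z[m][:,2]))
print(readout.read_state()['joint_positions'])
for y in (79,70,-110): print(go(.522,-.028,.2,y))
c=cloud(cam('top'),np.load('top0.npz')['d']);m=(c[...,2]>.015)&(np.hypot(c[...,0]-.52,c[...,1]+.028)<.07)
print('holder top0',cv2.minAreaRect((c[m][:,:2]*1000).astype(np.float32)))"
```

```text
[0.56155387 0.13937279 0.20104715] 6.85
((561.27880859375, 138.6182098388672), (46.617347717285156, 64.04469299316406), 69.9111328125) 0.04495236748544116
[ 2.87021012e+00  2.81571139e+01  9.05224125e+01  8.41526305e-04
  6.13157940e+01 -1.57178070e+02]
[0.6808, -0.0849, -0.0037, -0.0, 0.0001, 0.9005]
[0.6808, -0.0849, -0.0037, -0.0001, -0.0, -0.9995]
[0.6808, -0.0849, -0.0037, -0.0001, -0.0, -0.9995]
holder top0 ((520.109375, -25.880329132080078), (67.68852233886719, 87.24531555175781), 86.0308837890625)
```

Emit:
send_rows(
  moves=[
    [0.68,-0.085,-0.02,0,0,0.82],
    [0.68,-0.085,-0.02,0,0,0.82],
    [0.68,-0.085,-0.02,0,0,0.82],
    [0.68,-0.085,-0.02,0,0,0.82],
    [0.68,-0.085,-0.02,0,0,0.82],
    [0.68,-0.085,-0.02,0,0,0.82],
    [0.68,-0.085,-0.02,0,0,0.82],
    [0.68,-0.085,-0.02,0,0,0.82],
    [0.68,-0.085,-0.02,0,0,0.82],
    [0.68,-0.085,-0.02,0,0,0.82],
  ],
)

```text
time_s: 7.9
position: [0.5209, -0.0275, 0.2016]
tcp_rot: [[-0.998, 0.065, -0.005], [0.065, 0.998, 0.001], [0.005, 0.001, -1.0]]
force: [-0.3, -0.6, 0.8]
opening: 0.996
grasp_force: 0.0
```

```bash
python3 -c "
from h import *
s=snap('w4');print(s['position'],s['tcp_rot'].round(3).tolist(),s['qvel'].round(1))
k,p,d=load('w4')
u,v=proj(k,[.522,-.028,.04])[0].astype(int);print(u-100,v-75)
cv2.imwrite('pics/w4c.png',cv2.resize(p[v-75:v+75,u-100:u+100,::-1],None,fx=4,fy=4,interpolation=cv2.INTER_CUBIC))
z=cloud(k,d);m=(z[...,2]>.066)&(z[...,2]<.08)&(np.hypot(z[...,0]-.522,z[...,1]+.028)<.08)
print(m.sum(),np.median(z[m][:,2]),cv2.minAreaRect((z[m][:,:2]*1000).astype(np.float32)))
print((z[v-50:v+50:8,u-70:u+70:8,2]*1000).astype(int))
"
```

```text
[ 0.52086414 -0.02745676  0.20160575] [[-0.998, 0.065, -0.005], [0.065, 0.998, 0.001], [0.005, 0.001, -1.0]] [ 0.1 -0.4 -0.4 -0.2  0.1 -3.9]
153 105
1077 0.06978953279990212 ((522.1701049804688, -29.84357452392578), (68.80245208740234, 87.26390838623047), 84.98201751708984)
[[ 0  1  2  0  1  1  1  0  1  2  0  2  1  1  1  2  0  0]
 [ 0  1  0  1  0  2  8  9  8  9  7  7  4  1  1  1  1  0]
 [ 0  0  1  0  3 70 71 71 71 70 70 71 70  2  2  1  0  2]
 [ 2  0  0  1  0 67 19  9  9  9  8  9 62  3  1  1  2  0]
 [ 2  1  0  1  0 68  8  9  8  9  7  8 64  0  0  0  1  0]
 [ 1  1  1  0  0  0  9  8  7  8  8  9  9  0  0  1  0  0]
 [ 0  1  1  0  1  1  9  8  9  8  9  9  9  0  2  1  1  0]
 [ 0  0  1  0  1  1  9  8  9  9  9  7  9  0  1  0  0  0]
 [ 0  1  0  1  1  0  8  9 10 10  8  8  9  0  0  1  0  1]
 [ 1  0  1  1  1  0 19  8 10  9  9  9  0  0  1  0  0  1]
 [ 1  0  0  1  2 69 41 40 42 40 39 38 68  1  1  1  0  1]
 [ 0  0  1  0  2 69 63 64 64 63 63 63 68  0  0  1  1  0]
 [ 0  2  1  0  1 70 69 69 70 70 70 72 70  1  1  0  2  1]]
```

View pics/w4c.png

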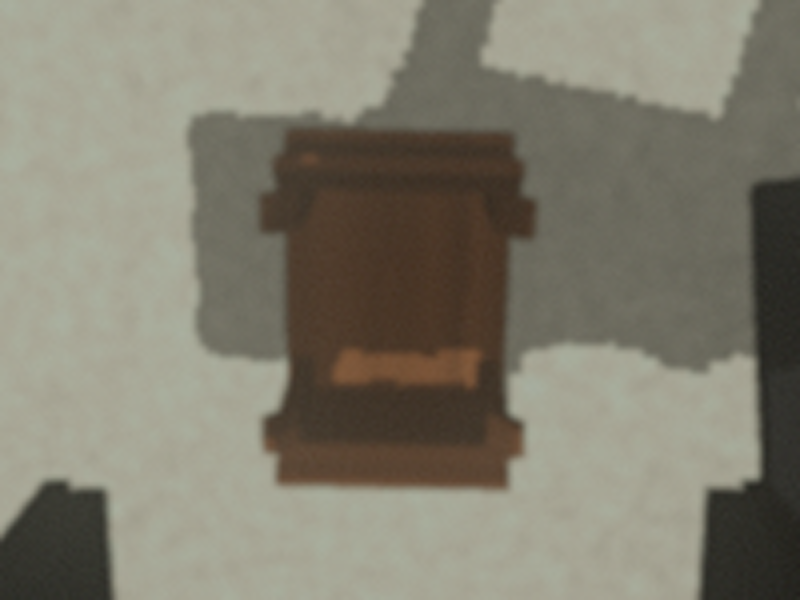

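The holder is seen from above. The near wall's top edge runs (277–508, 487) and the far wall's top edge is at y≈155. Return tips are at (262,213), (537,213), (264,440) and (523,440).

```bash
python3 - <<'E'
from h import *
k,p,d=load('w4');off=np.array([153,105])
W=lambda c,z:onplane(k,(np.array(c)+.5)/4-.5+off,z)[:,:2]*1000
def show(n,a):print(n,a.round(1).tolist())
show('mid z70 far ret, near ret, far wall, near wall',W([(399.5,213),(393.5,440),(398.5,155),(392.5,487)],.07))
show('base mids z8',W([(398,240),(397.5,350)],.008))
show('base far edge z8, near?',W([(400,131)],.008))
show('widths',np.r_[[np.hypot(*np.diff(W(q,.07),axis=0)[0]) for q in ([(262,213),(537,213)],[(264,440),(523,440)],[(276,155),(521,155)],[(277,487),(508,487)])]])
show('returns corners',W([(262,213),(537,213),(523,440),(264,440)],.07))
z=cloud(k,d);m=(z[...,2]>.0665)&(z[...,2]<.075)&(np.hypot(z[...,0]-.522,z[...,1]+.028)<.08)
q=z[m][:,:2]*1000
for yaw in(-6,-5,-4,-3,-2):
    a=np.radians(yaw);x=q@[np.cos(a),np.sin(a)];y=q@[-np.sin(a),np.cos(a)]
    e=[*np.percentile(x,[.5,99.5]),*np.percentile(y,[.5,99.5])]
    cx,cy=(e[0]+e[1])/2,(e[2]+e[3])/2;print(yaw,np.round([e[1]-e[0],e[3]-e[2],cx*np.cos(a)-cy*np.sin(a),cx*np.sin(a)+cy*np.cos(a)],1))
E
```

```text
mid z70 far ret, near ret, far wall, near wall [[492.0, -27.2], [551.2, -32.8], [477.8, -26.5], [564.3, -34.0]]
base mids z8 [[509.3, -29.1], [543.6, -31.5]]
base far edge z8, near? [[477.0, -26.3]]
widths [68.1, 67.6, 59.9, 61.0]
returns corners [[489.7, -61.2], [494.2, 6.8], [553.5, 1.0], [549.0, -66.5]]
-6 [ 87.3  69.5 522.  -29.9]
-5 [ 86.9  68.6 522.1 -29.9]
-4 [ 87.2  68.9 522.  -29.6]
-3 [ 87.8  69.9 521.9 -29.6]
-2 [ 88.6  70.8 521.8 -29.6]
```

Emit:
send_rows(
  moves=[
    [0,0,0,0,0,0],
    [0,0,0,0,0,0],
    [0,0,0,0,0,0],
  ],
)

```text
time_s: 8.25
position: [0.5224, -0.0278, 0.2038]
tcp_rot: [[-0.998, 0.065, -0.0], [0.065, 0.998, 0.0], [0.0, 0.0, -1.0]]
force: [0.3, -0.3, -0.5]
opening: 0.999
grasp_force: 0.0
```

```bash
python3 - <<'E'
from h import *
s=snap('w5');print(s['position'])
k,p,d=load('w5')
z=cloud(k,d);m=(z[...,2]>.0665)&(z[...,2]<.075)&(np.hypot(z[...,0]-.522,z[...,1]+.028)<.08)
q=z[m][:,:2]*1000
for yaw in(-5,):
    a=np.radians(yaw);x=q@[np.cos(a),np.sin(a)];y=q@[-np.sin(a),np.cos(a)]
    e=[*np.percentile(x,[.5,99.5]),*np.percentile(y,[.5,99.5])]
    cx,cy=(e[0]+e[1])/2,(e[2]+e[3])/2;print(yaw,np.round([e[1]-e[0],e[3]-e[2],cx*np.cos(a)-cy*np.sin(a),cx*np.sin(a)+cy*np.cos(a)],1))
print(go(.5608,.139,.2,70))
E
```

```text
[ 0.52235213 -0.02776059  0.20380821]
-5 [ 86.8  68.5 522.1 -29.9]
[-0.1099, 0.6756, 0.0157, -0.0, -0.0001, 0.1809]
```

Emit:
send_rows(
  moves=[
    [-0.02,0.15,0,0,0,0.05],
    [-0.05,0.32,0.01,0,0,0.1],
    [-0.08,0.5,0.01,0,0,0.15],
    [-0.1,0.62,0.015,0,0,0.18],
    [-0.11,0.676,0.015,0,0,0.18],
    [-0.11,0.676,0.015,0,0,0.18],
    [-0.11,0.676,0.015,0,0,0.18],
    [-0.11,0.676,0.015,0,0,0.18],
    [-0.11,0.676,0.015,0,0,0.18],
  ],
)

```text
time_s: 9.2
position: [0.5609, 0.1375, 0.2004]
tcp_rot: [[-0.939, 0.343, -0.0], [0.343, 0.939, -0.0], [0.0, -0.0, -1.0]]
force: [0.9, 0.3, 1.3]
opening: 0.999
grasp_force: 0.0
```

```bash
cat >> h.py <<'E'
def top(tag,c,z0,z1,r=.05):
    k,p,d=load(tag);z=cloud(k,d);m=(z[...,2]>z0)&(z[...,2]<z1)&(np.hypot(z[...,0]-c[0],z[...,1]-c[1])<r)
    m=cv2.morphologyEx(m.astype(np.uint8),cv2.MORPH_OPEN,np.ones((3,3)))>0
    print(tag,cv2.minAreaRect((z[m][:,:2]*1000).astype(np.float32)),np.median(z[m][:,2]))
E
python3 - <<'E'
from h import *
s=snap('w6');print(s['position'],s['tcp_rot'].round(3).tolist())
top('w6',(.5608,.139),.0415,.047)
print(go(.5608,.139,.020,70))
E
```

```text
[0.56085704 0.13752085 0.20038488] [[-0.939, 0.343, -0.0], [0.343, 0.939, -0.0], [0.0, -0.0, -1.0]]
w6 ((561.8838500976562, 138.3239288330078), (46.09492111206055, 63.363990783691406), 70.25403594970703) 0.04500740271683266
[0.0022, 0.0049, 0.7216, -0.0002, -0.0001, -0.0005]
```

Emit:
send_rows(
  moves=[
    [-0.002,0.0045,0.18,0,0,0],
    [-0.002,0.0045,0.36,0,0,0],
    [-0.002,0.0045,0.52,0,0,0],
    [-0.002,0.0045,0.63,0,0,0],
    [-0.002,0.0045,0.69,0,0,0],
    [-0.002,0.0045,0.72,0,0,0],
    [-0.002,0.0045,0.72,0,0,0],
    [-0.002,0.0045,0.72,0,0,0],
  ],
)

```text
time_s: 10.05
position: [0.563, 0.1398, 0.0215]
tcp_rot: [[-0.94, 0.341, 0.003], [0.341, 0.94, 0.0], [-0.002, 0.001, -1.0]]
force: [0.1, -0.8, -0.3]
opening: 1.001
grasp_force: 0.0
```

Emit:
send_rows(
  moves=[
    [0,0,0,0,0,0],
    [0,0,0,0,0,0],
    [0,0,0,0,0,0],
    [0,0,0,0,0,0],
    [0,0,0,0,0,0],
    [0,0,0,0,0,0],
    [0,0,0,0,0,0],
    [0,0,0,0,0,0],
  ],
  grip=0,
)

```text
time_s: 10.85
position: [0.5617, 0.1398, 0.0204]
tcp_rot: [[-0.94, 0.341, -0.0], [0.341, 0.94, -0.0], [0.0, -0.0, -1.0]]
force: [-1.1, -0.4, 1.2]
opening: 0.525
grasp_force: 30.0
```

Emit:
send_rows(
  moves=[
    [0,0,-0.05,0,0,0],
    [0,0,-0.15,0,0,0],
    [0,0,-0.3,0,0,0],
    [0,0,-0.45,0,0,0],
    [0,0,-0.5,0,0,0],
    [0,0,-0.5,0,0,0],
    [0,0,-0.5,0,0,0],
  ],
)

```text
time_s: 11.55
position: [0.5609, 0.1399, 0.1446]
tcp_rot: [[-0.94, 0.341, -0.002], [0.341, 0.94, 0.0], [0.002, -0.001, -1.0]]
force: [-0.5, -1.1, -1.5]
opening: 0.522
grasp_force: 30.0
```

```bash
python3 - <<'E'
from h import *
s=snap('w7');print(s['position'],s['tcp_rot'].round(3).tolist())
k,p,d=load('w7');z=(cloud(k,d)-s['position'])@s['tcp_rot']*1000
q=z[(z[...,2]>-28)&(z[...,2]<-18)&(abs(z[...,0])<50)&(abs(z[...,1])<22)]
print(len(q),np.percentile(q[:,0],[.5,1,50,99,99.5]).round(1),np.median(q[:,2]))
for b in (-20,-10,0,10,20):
    r=q[abs(q[:,1]-b)<3];print(b,len(r),np.percentile(r[:,0],[1,99]).round(1) if len(r) else '')
print(go(.5218,-.030,.145,85))
E
```

```text
[0.56087617 0.13990531 0.14455103] [[-0.94, 0.341, -0.002], [0.341, 0.94, 0.0], [0.002, -0.001, -1.0]]
4073 [-32.6 -32.3  11.1  31.7  31.8] -24.427453740066653
-20 873 [-32.1  31.6]
-10 380 [-32.6  31.8]
0 385 [-32.5  31.7]
10 382 [-32.4  31.7]
20 933 [-32.   31.6]
[-0.0867, -0.6914, -0.0043, -0.0005, -0.0021, -0.1661]
```

Emit:
send_rows(
  moves=[
    [-0.02,-0.12,0,0,0,-0.05],
    [-0.04,-0.28,0,0,0,-0.1],
    [-0.06,-0.44,0,0,0,-0.15],
    [-0.075,-0.58,0,0,0,-0.166],
    [-0.085,-0.66,0,0,0,-0.166],
    [-0.087,-0.69,0,0,0,-0.166],
    [-0.087,-0.69,0,0,0,-0.166],
    [-0.087,-0.69,0,0,0,-0.166],
    [-0.087,-0.69,0,0,0,-0.166],
    [-0.087,-0.69,0,0,0,-0.166],
  ],
)

```text
time_s: 12.6
position: [0.5235, -0.0286, 0.1452]
tcp_rot: [[-0.996, 0.086, -0.0], [0.086, 0.996, 0.0], [0.0, 0.0, -1.0]]
force: [0.4, 0.4, -1.2]
opening: 0.528
grasp_force: 30.0
```

```bash
python3 - <<'E'
from h import *
for i in range(3):
    s=snap('w8');print(s['position'].round(4),s['tcp_rot'].round(3).tolist()[1])
k,p,d=load('w8');z=(cloud(k,d)-s['position'])@s['tcp_rot']*1000
q=z[(z[...,2]>-28)&(z[...,2]<-20)&(abs(z[...,0])<50)&(abs(z[...,1])<30)]
for b in (-29,29):
    r=q[abs(q[:,0]-b)<2];print(b,len(r),np.percentile(r[:,1],[1,99]).round(1) if len(r) else '')
E
```

```text
[ 0.5235 -0.0286  0.1452] [0.086, 0.996, 0.0]
[ 0.5235 -0.0287  0.1453] [0.086, 0.996, 0.0]
[ 0.5236 -0.0289  0.1453] [0.086, 0.996, 0.0]
-29 566 [-23.   22.3]
29 735 [-22.7  22.1]
```

Emit:
send_rows(
  moves=[
    [0.0076,-0.0043,0.05,0,0,0],
    [0.0076,-0.0043,0.14,0,0,0],
    [0.0076,-0.0043,0.22,0,0,0],
    [0.0076,-0.0043,0.26,0,0,0],
    [0.0076,-0.0043,0.29,0,0,0],
    [0.0076,-0.0043,0.32,0,0,0],
    [0.0076,-0.0043,0.35,0,0,0],
    [0.0076,-0.0043,0.38,0,0,0],
    [0.0076,-0.0043,0.38,0,0,0],
  ],
)

```text
time_s: 13.65
position: [0.521, -0.0304, 0.0496]
tcp_rot: [[-0.996, 0.087, -0.001], [0.087, 0.996, 0.0], [0.001, 0.0, -1.0]]
force: [-0.2, 1.2, -1.7]
opening: 0.529
grasp_force: 30.0
```

Emit:
send_rows(
  moves=[
    [0,0,0.03,0,0,0],
    [0,0,0.06,0,0,0],
    [0,0,0.09,0,0,0],
    [0,0,0.105,0,0,0],
    [0,0,0.115,0,0,0],
    [0,0,0.122,0,0,0],
    [0,0,0.127,0,0,0],
    [0,0,0.13,0,0,0],
    [0,0,0.13,0,0,0],
  ],
)

```text
time_s: 14.55
position: [0.5215, -0.0306, 0.0179]
tcp_rot: [[-0.996, 0.087, 0.0], [0.087, 0.996, -0.0], [-0.0, -0.0, -1.0]]
force: [-0.1, -1.3, -2.0]
opening: 0.528
grasp_force: 30.0
```

Emit:
send_rows(
  moves=[
    [0,0,0.003,0,0,0],
    [0,0,0.006,0,0,0],
    [0,0,0.009,0,0,0],
    [0,0,0.009,0,0,0],
    [0,0,0.009,0,0,0],
  ],
)

```text
time_s: 15.05
position: [0.5216, -0.0306, 0.0163]
tcp_rot: [[-0.996, 0.087, 0.001], [0.087, 0.996, -0.0], [-0.001, -0.0, -1.0]]
force: [-0.8, 0.8, 5.7]
opening: 0.522
grasp_force: 30.0
```

Emit:
send_rows(
  moves=[
    [0,0,0,0,0,0],
    [0,0,0,0,0,0],
    [0,0,0,0,0,0],
    [0,0,0,0,0,0],
    [0,0,0,0,0,0],
  ],
  grip=1.0,
)

```text
time_s: 15.55
position: [0.5214, -0.0305, 0.0154]
tcp_rot: [[-0.996, 0.087, -0.0], [0.087, 0.996, 0.0], [0.0, 0.0, -1.0]]
force: [0.5, -0.1, -0.1]
opening: 0.894
grasp_force: 0.0
```

Emit:
send_rows(
  moves=[
    [0,0,-0.1,0,0,0],
    [0,0,-0.25,0,0,0],
    [0,0,-0.45,0,0,0],
    [0,0,-0.65,0,0,0],
    [0,0,-0.74,0,0,0],
    [0,0,-0.74,0,0,0],
    [0,0,-0.74,0,0,0],
    [0,0,-0.74,0,0,0],
  ],
)

```text
time_s: 16.35
position: [0.5201, -0.0302, 0.199]
tcp_rot: [[-0.996, 0.087, -0.004], [0.087, 0.996, 0.001], [0.004, 0.001, -1.0]]
force: [-0.9, -0.8, -0.1]
opening: 1.005
grasp_force: 0.0
```

```bash
python3 - <<'E'
from h import *
s=snap('w9');print(s['position'],s['time_s'])
top('w9',(.5215,-.0304),.037,.045);top('w9',(.5215,-.0304),.0665,.075,.08)
c=cloud(cam('top'),np.load('top0.npz')['d'])
for n,x,y in(('frame',.475,-.373),('lid',.49,-.2)):
    m=(c[...,2]>.006)&(np.hypot(c[...,0]-x,c[...,1]-y)<.05);print(n,cv2.minAreaRect((c[m][:,:2]*1000).astype(np.float32)),c[m][:,2].max())
E
```

```text
[ 0.52011232 -0.03021511  0.19895542] 16.35
w9 ((523.7288818359375, -30.4860897064209), (46.011871337890625, 65.34246063232422), 85.0848388671875) 0.04095201236054062
w9 ((522.1537475585938, -30.064476013183594), (68.27973937988281, 87.2579574584961), 85.07032775878906) 0.07000876338498103
frame ((471.3738098144531, -370.2227478027344), (74.2274398803711, 72.8013687133789), 73.4298095703125) 0.02185716255228998
lid ((487.6778259277344, -196.2196807861328), (69.01567077636719, 79.07361602783203), 42.97301483154297) 0.035440571716664516
```

Emit:
send_rows(
  moves=[
    [0.02,-0.68,0,0,0,0.85],
    [0.02,-0.68,0,0,0,0.85],
    [0.02,-0.68,0,0,0,0.85],
    [0.02,-0.68,0,0,0,0.85],
    [0.02,-0.68,0,0,0,0.85],
    [0.02,-0.68,0,0,0,0.85],
    [0.02,-0.68,0,0,0,0.85],
    [0.02,-0.68,0,0,0,0.85],
    [0.02,-0.68,0,0,0,0.85],
  ],
)

```text
time_s: 17.3
position: [0.5007, -0.199, 0.1985]
tcp_rot: [[-0.142, 0.99, -0.003], [0.99, 0.142, 0.002], [0.003, -0.003, -1.0]]
force: [-0.1, -0.5, 0.3]
opening: 1.0
grasp_force: 0.0
```

```bash
python3 - <<'E'
from h import *
s=snap('w10');print(s['position'],s['time_s'],s['joint_positions'].round(1))
top('w10',(.488,-.198),.008,.013);top('w10',(.488,-.198),.025,.031)
print(go(.474,-.371,.2,-56))
E
```

```text
[ 0.50065081 -0.19901664  0.19854071] 17.3 [-33.6  25.5  95.8  -0.   58.9 -41.7]
w10 ((491.033203125, -201.63241577148438), (63.91377258300781, 46.144935607910156), 28.645652770996094) 0.010922731128801728
w10 ((491.0050354003906, -201.5171356201172), (33.86494827270508, 16.160228729248047), 28.55451774597168) 0.02880186870289475
[-0.6667, -0.2011, -0.0069, -0.0026, -0.0006, 0.7105]
```

Emit:
send_rows(
  moves=[
    [-0.667,-0.2,-0.005,0,0,0.7],
    [-0.667,-0.2,-0.005,0,0,0.7],
    [-0.667,-0.2,-0.005,0,0,0.7],
    [-0.667,-0.2,-0.005,0,0,0.7],
    [-0.667,-0.2,-0.005,0,0,0.7],
    [-0.667,-0.2,-0.005,0,0,0.7],
    [-0.667,-0.2,-0.005,0,0,0.7],
    [-0.667,-0.2,-0.005,0,0,0.7],
    [-0.667,-0.2,-0.005,0,0,0.7],
    [-0.667,-0.2,-0.005,0,0,0.7],
    [-0.667,-0.2,-0.005,0,0,0.7],
  ],
)

```text
time_s: 18.45
position: [0.4766, -0.3715, 0.2011]
tcp_rot: [[0.813, 0.582, -0.001], [0.582, -0.813, 0.001], [-0.0, -0.001, -1.0]]
force: [0.2, -0.5, -0.2]
opening: 0.997
grasp_force: 0.0
```

```bash
python3 - <<'E'
from h import *
s=snap('w11');print(s['position'],s['time_s'],s['joint_positions'].round(1))
top('w11',(.474,-.371),.011,.018)
k,p,d=load('w11')
u,v=proj(k,[.474,-.371,.014])[0].astype(int);print(u-75,v-55)
cv2.imwrite('pics/w11c.png',cv2.resize(p[v-55:v+55,u-75:u+75,::-1],None,fx=4,fy=4,interpolation=cv2.INTER_CUBIC))
E
```

```text
[ 0.47659188 -0.3715298   0.20111373] 18.45 [-48.5  30.1  86.4  -0.   63.6   5.9]
w11 ((474.1349792480469, -375.5711669921875), (64.43888854980469, 45.99930953979492), 35.144378662109375) 0.014857555458131392
176 122
```

View pics/w11c.png

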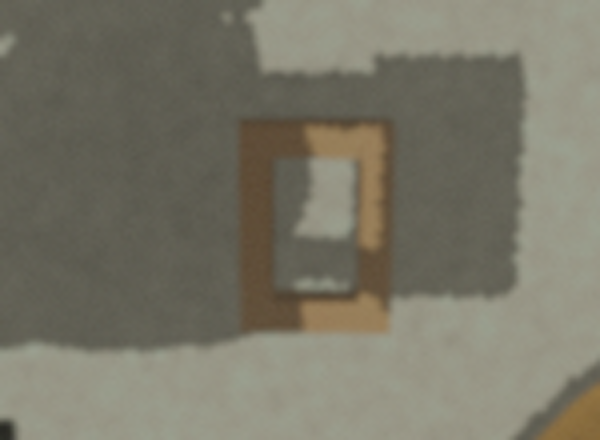

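The crop shows the frame upright, with corners (240,121), (392,121), (388,331) and (242,331).

```bash
python3 - <<'E'
from h import *
rect('w11',[(240,121),(392,121),(388,331),(242,331)],(176,122),.0142)
print(go(.4743,-.3755,.004,-54.9),readout.read_state()['position'])
E
```

```text
w11 c [ 0.4747 -0.3745] len 44.6 64.4 yaw -54.4 -144.7
[-0.0165, 0.0077, 0.7894, -0.0005, 0.0001, 0.0051] [ 0.47664793 -0.37163636  0.20135743]
```

Emit:
send_rows(
  moves=[
    [-0.0155,0.006,0.2,0,0,0.004],
    [-0.0155,0.006,0.4,0,0,0.004],
    [-0.0155,0.006,0.58,0,0,0.004],
    [-0.0155,0.006,0.7,0,0,0.004],
    [-0.0155,0.006,0.76,0,0,0.004],
    [-0.0155,0.006,0.785,0,0,0.004],
    [-0.0155,0.006,0.785,0,0,0.004],
    [-0.0155,0.006,0.785,0,0,0.004],
  ],
)

```text
time_s: 19.3
position: [0.4755, -0.3763, 0.0071]
tcp_rot: [[0.818, 0.576, 0.002], [0.576, -0.818, -0.002], [0.0, 0.003, -1.0]]
force: [-0.2, 0.2, 0.4]
opening: 0.999
grasp_force: 0.0
```

Emit:
send_rows(
  moves=[
    [0,0,0,0,0,0],
    [0,0,0,0,0,0],
    [0,0,0,0,0,0],
    [0,0,0,0,0,0],
    [0,0,0,0,0,0],
    [0,0,0,0,0,0],
    [0,0,0,0,0,0],
    [0,0,0,0,0,0],
    [0,0,0,0,0,0],
  ],
  grip=0,
)

```text
time_s: 20.2
position: [0.4744, -0.3751, 0.0055]
tcp_rot: [[0.818, 0.575, -0.0], [0.575, -0.818, 0.0], [-0.0, -0.0, -1.0]]
force: [-0.7, 0.1, 1.6]
opening: 0.527
grasp_force: 30.0
```

Emit:
send_rows(
  moves=[
    [0,0,-0.05,0,0,0],
    [0,0,-0.15,0,0,0],
    [0,0,-0.3,0,0,0],
    [0,0,-0.45,0,0,0],
    [0,0,-0.58,0,0,0],
    [0,0,-0.6,0,0,0],
    [0,0,-0.6,0,0,0],
    [0,0,-0.6,0,0,0],
  ],
)

```text
time_s: 21.0
position: [0.4737, -0.3744, 0.1546]
tcp_rot: [[0.818, 0.575, -0.002], [0.575, -0.818, 0.002], [-0.0, -0.002, -1.0]]
force: [-0.4, 0.4, -1.1]
opening: 0.525
grasp_force: 30.0
```

```bash
cat >> h.py <<'E'
def held(tag,z0,z1):
    s=snap(tag);k,p,d=load(tag);z=(cloud(k,d)-s['position'])@s['tcp_rot']*1000
    q=z[(z[...,2]>z0)&(z[...,2]<z1)&(abs(z[...,0])<45)&(abs(z[...,1])<26)]
    print(s['position'],'held tool z',np.median(q[:,2]).round(1))
    for b in(-20,-10,0,10,20):
        r=q[abs(q[:,1]-b)<3];print(b,len(r),np.percentile(r[:,0],[1,99]).round(1) if len(r) else '')
E
python3 - <<'E'
from h import *
held('w12',-14,-5)
print(go(.49,-.2,.16,-80),go(.5214,-.0305,.16,-95))
E
```

```text
[ 0.47374765 -0.37441349  0.1545987 ] held tool z -9.3
-20 704 [-32.   31.5]
-10 474 [-32.4  31.7]
0 352 [-32.2  31.7]
10 348 [-32.6  31.7]
20 826 [-32.   31.5]
[0.4548, -0.5323, -0.0223, -0.0021, 0.0007, 0.2792] [0.9476, -1.0145, -0.0208, -0.002, 0.001, 0.4459]
```

Emit:
send_rows(
  moves=[
    [0.1,-0.11,-0.02,0,0,0.05],
    [0.22,-0.24,-0.02,0,0,0.11],
    [0.35,-0.37,-0.02,0,0,0.18],
    [0.48,-0.51,-0.02,0,0,0.25],
    [0.61,-0.65,-0.02,0,0,0.32],
    [0.74,-0.79,-0.02,0,0,0.39],
    [0.84,-0.9,-0.02,0,0,0.446],
    [0.9,-0.965,-0.02,0,0,0.446],
    [0.925,-0.99,-0.02,0,0,0.446],
    [0.925,-0.99,-0.02,0,0,0.446],
    [0.925,-0.99,-0.02,0,0,0.446],
    [0.925,-0.99,-0.02,0,0,0.446],
  ],
)

```text
time_s: 22.25
position: [0.5212, -0.0411, 0.1602]
tcp_rot: [[0.996, -0.089, -0.0], [-0.089, -0.996, -0.0], [-0.0, 0.0, -1.0]]
force: [-0.9, 0.5, -0.3]
opening: 0.528
grasp_force: 30.0
```

```bash
python3 - <<'E'
from h import *
held('w13',-14,-5)
top('w13',(.5218,-.030),.0665,.075,.08)
print(go(.5215,-.0305,.075,-95))
E
```

```text
[ 0.52118991 -0.04109504  0.16024304] held tool z -9.3
-20 780 [-31.5  32. ]
-10 419 [-31.7  32. ]
0 367 [-31.9  32.2]
10 349 [-32.   32.2]
20 824 [-31.5  32. ]
w13 ((520.7493286132812, -30.38341522216797), (68.41691589355469, 87.12042999267578), 84.81101989746094) 0.06993330030447367
[-0.0026, -0.0425, 0.3414, 0.0001, 0.0001, -0.0013]
```

Emit:
send_rows(
  moves=[
    [-0.001,-0.02,0.1,0,0,0],
    [-0.002,-0.0425,0.2,0,0,0],
    [-0.0025,-0.0425,0.28,0,0,0],
    [-0.0025,-0.0425,0.31,0,0,0],
    [-0.0025,-0.0425,0.34,0,0,0],
    [-0.0025,-0.0425,0.37,0,0,0],
    [-0.0025,-0.0425,0.4,0,0,0],
    [-0.0025,-0.0425,0.42,0,0,0],
    [-0.0025,-0.0425,0.43,0,0,0],
    [-0.0025,-0.0425,0.44,0,0,0],
    [-0.0025,-0.0425,0.44,0,0,0],
  ],
)

```text
time_s: 23.4
position: [0.5215, -0.0291, 0.0505]
tcp_rot: [[0.996, -0.087, -0.0], [-0.087, -0.996, 0.0], [-0.0, -0.0, -1.0]]
force: [-0.7, -0.6, -0.9]
opening: 0.523
grasp_force: 30.0
```

Emit:
send_rows(
  moves=[
    [0,0.002,0.004,0,0,0],
    [0,0.003,0.008,0,0,0],
    [0,0.003,0.012,0,0,0],
    [0,0.003,0.016,0,0,0],
    [0,0.003,0.02,0,0,0],
    [0,0.003,0.02,0,0,0],
  ],
)

```text
time_s: 24.0
position: [0.5215, -0.0299, 0.0455]
tcp_rot: [[0.996, -0.087, 0.0], [-0.087, -0.996, -0.0], [0.0, 0.0, -1.0]]
force: [-0.5, 0.0, 0.5]
opening: 0.52
grasp_force: 30.0
```

Emit:
send_rows(
  moves=[
    [0,0.001,0.003,0,0,0],
    [0,0.001,0.006,0,0,0],
    [0,0.001,0.006,0,0,0],
    [0,0.001,0.006,0,0,0],
  ],
)

```text
time_s: 24.4
position: [0.5215, -0.0299, 0.0455]
tcp_rot: [[0.996, -0.087, 0.001], [-0.087, -0.996, 0.0], [0.001, -0.0, -1.0]]
force: [-1.9, 2.0, 11.7]
opening: 0.525
grasp_force: 30.0
```

Emit:
send_rows(
  moves=[
    [0,0,-0.004,0,0,0],
    [0,0,-0.004,0,0,0],
  ],
)

```text
time_s: 24.6
position: [0.5217, -0.0301, 0.0455]
tcp_rot: [[0.996, -0.087, 0.001], [-0.087, -0.996, -0.0], [0.001, 0.0, -1.0]]
force: [-2.0, 0.4, 5.2]
opening: 0.524
grasp_force: 30.0
```

Emit:
send_rows(
  moves=[
    [0,0,0,0,0,0],
    [0,0,0,0,0,0],
    [0,0,0,0,0,0],
    [0,0,0,0,0,0],
    [0,0,0,0,0,0],
  ],
  grip=1.0,
)

```text
time_s: 25.1
position: [0.5213, -0.0301, 0.0449]
tcp_rot: [[0.996, -0.087, -0.0], [-0.087, -0.996, 0.0], [-0.0, -0.0, -1.0]]
force: [0.8, 0.1, 0.0]
opening: 0.894
grasp_force: 0.0
```

Emit:
send_rows(
  moves=[
    [0,0,-0.1,0,0,0],
    [0,0,-0.25,0,0,0],
    [0,0,-0.42,0,0,0],
    [0,0,-0.56,0,0,0],
    [0,0,-0.6,0,0,0],
    [0,0,-0.6,0,0,0],
    [0,0,-0.6,0,0,0],
    [0,0,-0.6,0,0,0],
  ],
)

```text
time_s: 25.9
position: [0.5201, -0.0298, 0.1932]
tcp_rot: [[0.996, -0.087, -0.004], [-0.087, -0.996, 0.001], [-0.004, -0.001, -1.0]]
force: [-0.2, -0.2, -0.1]
opening: 1.002
grasp_force: 0.0
```

```bash
python3 - <<'E'
from h import *
s=snap('w14');print(s['position'],s['time_s'])
top('w14',(.5215,-.0304),.05,.058);top('w14',(.5215,-.0304),.0665,.075,.08)
print(go(.491,-.2016,.2,-61.4))
E
```

```text
[ 0.52009637 -0.02982178  0.19321806] 25.9
w14 ((520.1377563476562, -30.72954750061035), (45.82047653198242, 67.08120727539062), 84.61408233642578) 0.05488221117283892
w14 ((520.5252685546875, -30.553306579589844), (68.52906036376953, 87.13998413085938), 84.94113159179688) 0.06995146516011219
[-0.0563, 0.6946, -0.0275, -0.0012, 0.0024, -0.3735]
```

Frame is seated with its top at about 54 mm, square in the pocket. Now the lid.

Emit:
send_rows(
  moves=[
    [-0.01,0.15,-0.01,0,0,-0.08],
    [-0.025,0.32,-0.02,0,0,-0.16],
    [-0.04,0.5,-0.02,0,0,-0.25],
    [-0.05,0.63,-0.02,0,0,-0.33],
    [-0.055,0.695,-0.02,0,0,-0.373],
    [-0.055,0.695,-0.02,0,0,-0.373],
    [-0.055,0.695,-0.02,0,0,-0.373],
    [-0.055,0.695,-0.02,0,0,-0.373],
    [-0.055,0.695,-0.02,0,0,-0.373],
  ],
)

```text
time_s: 26.85
position: [0.4925, -0.2006, 0.1998]
tcp_rot: [[0.878, 0.479, -0.001], [0.479, -0.878, 0.001], [-0.0, -0.001, -1.0]]
force: [-0.1, -0.2, 0.7]
opening: 1.001
grasp_force: 0.0
```

```bash
python3 - <<'E'
from h import *
s=snap('w15');print(s['position'],s['time_s'])
top('w15',(.491,-.2016),.007,.014);top('w15',(.491,-.2016),.025,.032)
print(go(.491,-.2016,.013,-61.4))
E
```

```text
[ 0.49252773 -0.20059496  0.1997789 ] 26.85
w15 ((490.35125732421875, -202.05282592773438), (64.38777923583984, 45.61486053466797), 28.236534118652344) 0.010844958050976738
w15 ((490.3131103515625, -201.9662628173828), (33.466087341308594, 15.14833927154541), 28.370023727416992) 0.02870601182742706
[-0.0072, 0.0004, 0.7477, -0.0004, 0.0001, 0.0004]
```

Emit:
send_rows(
  moves=[
    [-0.009,0.001,0.2,0,0,0],
    [-0.009,0.001,0.4,0,0,0],
    [-0.009,0.001,0.56,0,0,0],
    [-0.009,0.001,0.66,0,0,0],
    [-0.009,0.001,0.71,0,0,0],
    [-0.009,0.001,0.735,0,0,0],
    [-0.009,0.001,0.745,0,0,0],
    [-0.009,0.001,0.745,0,0,0],
  ],
)

```text
time_s: 27.7
position: [0.4914, -0.2036, 0.0147]
tcp_rot: [[0.878, 0.478, 0.002], [0.478, -0.878, -0.001], [0.001, 0.002, -1.0]]
force: [-0.7, -0.1, 0.6]
opening: 1.001
grasp_force: 0.0
```

Emit:
send_rows(
  moves=[
    [0,0,0,0,0,0],
    [0,0,0,0,0,0],
    [0,0,0,0,0,0],
    [0,0,0,0,0,0],
    [0,0,0,0,0,0],
    [0,0,0,0,0,0],
    [0,0,0,0,0,0],
    [0,0,0,0,0,0],
    [0,0,0,0,0,0],
    [0,0,0,0,0,0],
    [0,0,0,0,0,0],
    [0,0,0,0,0,0],
  ],
  grip=0,
)

```text
time_s: 28.9
position: [0.4905, -0.2032, 0.0138]
tcp_rot: [[0.878, 0.478, -0.0], [0.478, -0.878, 0.0], [-0.0, -0.0, -1.0]]
force: [0.7, 0.2, -0.7]
opening: 0.18
grasp_force: 30.0
```

Emit:
send_rows(
  moves=[
    [0,0,-0.05,0,0,0],
    [0,0,-0.15,0,0,0],
    [0,0,-0.3,0,0,0],
    [0,0,-0.45,0,0,0],
    [0,0,-0.58,0,0,0],
    [0,0,-0.6,0,0,0],
    [0,0,-0.6,0,0,0],
    [0,0,-0.6,0,0,0],
  ],
)

```text
time_s: 29.7
position: [0.4898, -0.2028, 0.1631]
tcp_rot: [[0.878, 0.478, -0.002], [0.478, -0.878, 0.001], [-0.001, -0.002, -1.0]]
force: [-0.3, 0.3, -0.2]
opening: 0.178
grasp_force: 30.0
```

```bash
python3 - <<'E'
from h import *
held('w16',-7,1)
print(go(.5215,-.0303,.16,-95))
E
```

```text
[ 0.48983178 -0.20275878  0.1631301 ] held tool z -3.4
-20 0 
-10 41 [ 9.8 11.9]
0 47 [16.9 17.7]
10 45 [ 9.7 21.3]
20 8 [ 5.5 18.9]
[0.4415, -0.5444, 0.0112, -0.0014, 0.0014, 0.3729]
```

Emit:
send_rows(
  moves=[
    [0.06,-0.08,0.01,0,0,0.05],
    [0.15,-0.19,0.01,0,0,0.12],
    [0.25,-0.31,0.01,0,0,0.2],
    [0.35,-0.43,0.01,0,0,0.28],
    [0.41,-0.51,0.01,0,0,0.35],
    [0.44,-0.544,0.01,0,0,0.372],
    [0.44,-0.544,0.01,0,0,0.372],
    [0.44,-0.544,0.01,0,0,0.372],
    [0.44,-0.544,0.01,0,0,0.372],
    [0.44,-0.544,0.01,0,0,0.372],
  ],
)

```text
time_s: 30.75
position: [0.5221, -0.0321, 0.161]
tcp_rot: [[0.996, -0.087, -0.001], [-0.087, -0.996, 0.0], [-0.001, 0.0, -1.0]]
force: [-0.7, 0.4, -1.2]
opening: 0.184
grasp_force: 30.0
```

```bash
python3 - <<'E'
from h import *
held('w17',0,8)
s=readout.read_state();R,P=s['tcp_rot'],s['position']
k,p,d=load('w17');z=(cloud(k,d)-P)@R*1000
q=z[(z[...,2]>0)&(z[...,2]<8)&(abs(z[...,0])<45)&(abs(z[...,1])<30)]
for b in(-25,-10,10,25):
    r=q[abs(q[:,0]-b)<4];print('x',b,len(r),np.percentile(r[:,1],[1,99]).round(1))
print(go(.5215,-.0303,.085,-95))
E
```

```text
[ 0.52207829 -0.03214974  0.16097946] held tool z 2.9
-20 474 [-1.7 32.8]
-10 394 [ 9.8 32.9]
0 280 [17.4 32.9]
10 374 [10.  32.8]
20 507 [-0.6 32.8]Traceback (most recent call last):
  File "<stdin>", line 7, in <module>
    return _quantile_unchecked(
        a, q, axis, out, overwrite_input, method, keepdims, weights)
    return _ureduce(a,
                    func=_quantile_ureduce_func,
    ...<5 lines>...
                    overwrite_input=overwrite_input,
                    method=method)
    r = func(a, **kwargs)
    result = _quantile(arr,
                       quantiles=q,
    ...<2 lines>...
                       out=out,
                       weights=wgt)
    slices_having_nans = np.isnan(arr[-1, ...])
                                  ~~~^^^^^^^^^
IndexError: index -1 is out of bounds for axis 0 with size 0
```

Emit:
send_rows(
  moves=[
    [-0.006,-0.005,0.08,0,0,0],
    [-0.006,-0.005,0.18,0,0,0],
    [-0.006,-0.005,0.25,0,0,0],
    [-0.006,-0.005,0.29,0,0,0],
    [-0.006,-0.005,0.31,0,0,0],
    [-0.006,-0.005,0.325,0,0,0],
    [-0.006,-0.005,0.335,0,0,0],
    [-0.006,-0.005,0.345,0,0,0],
    [-0.006,-0.005,0.345,0,0,0],
  ],
)

```text
time_s: 31.7
position: [0.5211, -0.0299, 0.0753]
tcp_rot: [[0.996, -0.086, 0.001], [-0.086, -0.996, -0.0], [0.001, 0.0, -1.0]]
force: [-0.6, 0.6, -0.3]
opening: 0.183
grasp_force: 30.0
```

Emit:
send_rows(
  moves=[
    [-0.001,0.001,0.006,0,0,0],
    [-0.001,0.001,0.012,0,0,0],
    [-0.001,0.001,0.017,0,0,0],
    [-0.001,0.001,0.022,0,0,0],
    [-0.001,0.001,0.026,0,0,0],
    [-0.001,0.001,0.03,0,0,0],
    [-0.001,0.001,0.03,0,0,0],
  ],
)

```text
time_s: 32.4
position: [0.5206, -0.0301, 0.0677]
tcp_rot: [[0.996, -0.086, 0.0], [-0.086, -0.996, -0.0], [0.0, 0.0, -1.0]]
force: [-0.2, 0.5, 1.3]
opening: 0.178
grasp_force: 30.0
```

Emit:
send_rows(
  moves=[
    [0,0,0.003,0,0,0],
    [0,0,0.005,0,0,0],
    [0,0,0.005,0,0,0],
  ],
)

```text
time_s: 32.7
position: [0.5207, -0.0301, 0.0677]
tcp_rot: [[0.996, -0.086, 0.001], [-0.086, -0.996, -0.0], [0.001, 0.0, -1.0]]
force: [-2.5, 0.6, 11.3]
opening: 0.182
grasp_force: 30.0
```

Emit:
send_rows(
  moves=[
    [0,0,-0.004,0,0,0],
    [0,0,-0.004,0,0,0],
  ],
)

```text
time_s: 32.9
position: [0.5209, -0.0302, 0.0677]
tcp_rot: [[0.996, -0.086, 0.001], [-0.086, -0.996, -0.0], [0.001, 0.0, -1.0]]
force: [-0.8, -0.2, 3.7]
opening: 0.181
grasp_force: 30.0
```

Emit:
send_rows(
  moves=[
    [0,0,0,0,0,0],
    [0,0,0,0,0,0],
    [0,0,0,0,0,0],
    [0,0,0,0,0,0],
  ],
  grip=0.6,
)

```text
time_s: 33.3
position: [0.5205, -0.0301, 0.067]
tcp_rot: [[0.996, -0.086, -0.0], [-0.086, -0.996, 0.0], [-0.0, -0.0, -1.0]]
force: [0.0, -0.1, -0.2]
opening: 0.456
grasp_force: 0.0
```

Emit:
send_rows(
  moves=[
    [0,0,-0.06,0,0,0],
    [0,0,-0.2,0,0,0],
    [0,0,-0.35,0,0,0],
    [0,0,-0.5,0,0,0],
    [0,0,-0.55,0,0,0],
    [0,0,-0.55,0,0,0],
    [0,0,-0.55,0,0,0],
    [0,0,-0.55,0,0,0],
  ],
)

```text
time_s: 34.1
position: [0.5195, -0.0299, 0.2033]
tcp_rot: [[0.996, -0.086, -0.003], [-0.086, -0.996, 0.001], [-0.003, -0.001, -1.0]]
force: [-0.0, -0.5, 0.3]
opening: 0.595
grasp_force: 0.0
```

```bash
python3 - <<'E'
from h import *
s=snap('w18');print(s['position'],s['time_s'])
top('w18',(.5215,-.0304),.079,.087);top('w18',(.5215,-.0304),.061,.067)
k,p,d=load('w18');u,v=proj(k,[.5215,-.0304,.06])[0].astype(int)
cv2.imwrite('pics/w18c.png',cv2.resize(p[v-75:v+75,u-100:u+100,::-1],None,fx=4,fy=4,interpolation=cv2.INTER_CUBIC))
E
```

```text
[ 0.51949578 -0.02985183  0.20332918] 34.1
w18 ((521.7818603515625, -30.72918701171875), (14.973030090332031, 33.548309326171875), 84.72323608398438) 0.08272647587735771
w18 ((520.6084594726562, -29.864791870117188), (58.5648193359375, 74.26069641113281), 85.00552368164062) 0.0648286144573587
```

View pics/w18c.png

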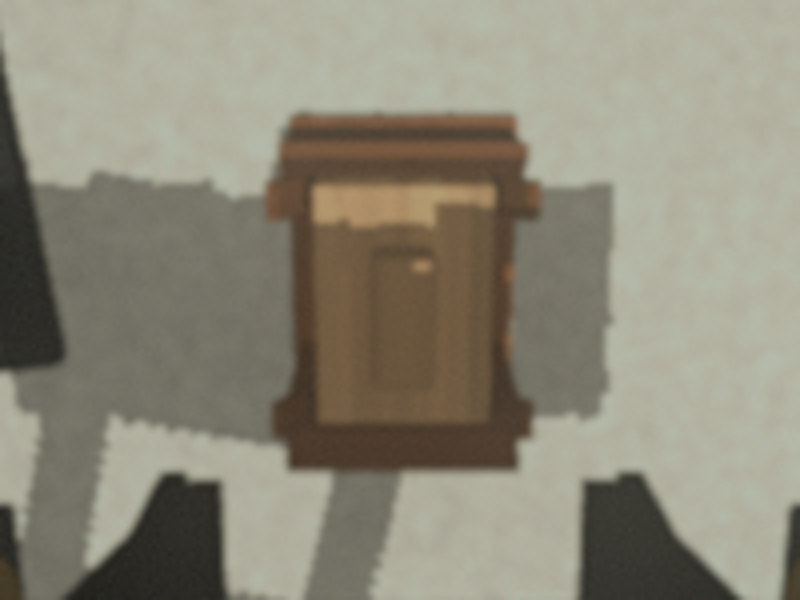

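The lid lies flat and square in the pocket, plate corners about (312,183)–(492,423). Its grip top measures 82.7 mm against 82 expected, and nothing touches it.

```bash
python3 -c "
from rig import ticket
print(ticket.hand_in())"
```

```text
the job is handed in; nothing more can be done
None
```

The bin, frame and lid are stacked square in the holder's pocket and released, the bystanders were left alone, and the job was handed in at about 34 s of the allowed 72 s.

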